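Seat the splined key against its ejector and hold it down

TASK

Lift the splined key up and off its fork hanger, turn it until its four lugs line up with the cross-shaped socket in the top of the clamping fixture's square spindle, and slide it in. Push it fully home against the springy ejector, until its round flange sits flush on the spindle's top, and finish like that: still gripping the key and holding it down, as the spring would push it out again. Leave the parallel block and the oil bottle where they are.

Things in the scene. Friction and masses are not known exactly. Their poses are not given: they have to be found in the camera images.
- key_grip (a point): Centre of the flat grip block of the loose steel key (0.14 to 0.28 kg), on the key's axis. The block is 44 mm along the key's x, 14 mm thick along its y, 36 mm high; key z is up. Directly under it is a round flange, 50 mm diameter, 8 mm thick, its underside 26 mm below this point. Under that is the splined shank, its tip 60 mm below this point.
- key_tip (a point): Lower tip of the key's 34 mm long shank, on its axis: a 17 mm round core with four alike lugs along +x, -x, +y, -y of the key, a cross 30 mm from end to end, lugs 9 mm wide, rounded at the lower end. The key fits at any of four angles a quarter turn apart; the grip block's long side lies along one pair of lugs.
- fork (a point): Hanger fork: midway between its two prongs, level with their tops, 90 mm above the bench. The key starts upright here, axis within 3 mm of this point, at any yaw, flange resting on both prongs. The gap between prongs is 34 mm, so the key comes straight up out of it; lips at the prong ends and the post reach up to 8 mm above the prongs, level with the top of the flange.
- hanger: The fixed hanger: foot 110 x 100 mm on the bench with a post at its +x side and two prongs pointing along its -x. Origin on the bench directly below fork. It stands on either side of the bench.
- socket (a point): Centre of the socket's mouth in the flat top of the fixed steel spindle (56 mm square, vertical sides), 98 mm above the bench; z up. Four slots run along +x, -x, +y, -y of this point, square to the spindle's sides; each is 11.4 mm wide, the cross 32.4 mm from end to end (1.2 mm clear of the key all round), its core hole 20 mm square. Deeper than the shank. It does not turn.
- fixture: Fixed base under the spindle: grey block 150 x 110 x 28 mm with a round 86 mm boss up to 34 mm, origin at the centre of its underside, right below the socket. Its yaw differs from the socket's.
- ejector (a joint): How far the spring-loaded brass disc (14 mm) in the socket is pressed down, in m: 0 at rest, its top 22 mm below the mouth; about 0.012 when the key's flange is flush on the spindle's top; stop at 0.014. It pushes up with about 7 N at 0 and 11 N at 0.012, more than the key's weight: a key let go comes up about 12 mm.
- key: The same key as key_grip, same origin and axes.
- parallel: Bystander: loose steel parallel block 30 x 90 x 25 mm lying on the bench, origin at the centre of its underside. To be left alone.
- oil: Bystander: small upright white oil bottle, 42 mm diameter, 110 mm tall, loose, origin at the centre of its underside. To be left alone.
- bin: Bystander: yellow open parts bin, 100 x 140 x 55 mm, fixed to the bench, origin at the centre of its underside.
Things that resemble listed ones, but are neither listed nor needed, are in the scene too. Of the things that look like the hanger, the smaller one is meant.

How it is judged:
By the outcome, as a careful person would: the job done as asked, in the order asked, and still so for the second after the job is handed in, while the arm keeps its last pose, push and grip.
It also fails if it takes over 42 s, if anything falls off the work surface, if the arm or the gripper's body presses on something with over 40 N, if the wrist force passes 120 N, or if a joint passes its speed limit or range.

ROBOT

A 6-joint arm with a two-finger parallel gripper is mounted at the origin on the work surface. World frame = base frame: x ahead of the robot, y to its left, z up, the work surface at z = 0. Lengths are in m, angles in rad, forces in N, time in s.
With the tool pointing down it reaches from about 0.35 to 0.975 m from the base axis. Payload 4.9 kg.
Tool frame: the origin (TCP) lies on the centre line of the jaws, within the pads' length; the fingertips stand 25 mm ahead of it and the grasp point (between the pads) lies 6 mm ahead of it; z points along the fingers, y is the line along which they close (so a half turn about z gives the same grasp; the last joint's range is limited). The gripper opens to 85 mm and grips with 20 to 120 N. Pads are 22 mm wide; open, the fingers measure 114 mm over their backs; the gripper's body (76 mm by 85 mm) begins 54 mm behind the grasp point. The pads swing forward as they close: fully open they stand 13 mm farther back than shut.
Start: joints at [1.1, 0.053, 1.613, -0, 1.476, -0.119], TCP at [0.215, 0.587, 0.256] pointing down, gripper open.
Joint ranges: [-3.01, 3.01], [-1.01, 2.22], [0.06, 2.58], [-1.02, 4.17], [0.09, 2.62], [-3.14, 3.14]. Speed limits (rad/s): [2.57, 2.57, 3.14, 3.14, 3.14, 3.14].

INTERFACE

Orientations are given as a unit quaternion [x, y, z, w].
In Python, from station import * gives the robot as it stands.
- The arm moves only by the tool arm_command, never from a script. Its argument "series" is one flat list of numbers, 4 for each row, row after row: the shift along the world's x, y, z in cm, then the turn about the world's z in degrees. A call has 1 to 20 rows; each row is the pose to reach, as a shift and turn from the pose commanded when the call began; what a row does not reach only later rows make up. A row lasts 1/8 s, in which the tool goes at most 62.5 mm and 10.7 degrees, less where a joint would pass 70% of its speed; a pose out of reach is approached as far as the arm can. A call with a gripper value outside its range is refused whole. "hand" is the opening, from 0 (shut) to 1 (fully open), set as the call begins (left out, the last holds). The fingers move at their own pace and stop on an object; the grip force is fixed at half the most. Time passes only in rows, so rows that repeat a pose let the fingers close. It gives the time, the measured TCP pose, the force, the opening and the grip force at its end, in the units of the state.
- sense(): the state, without advancing time (a new reading comes with each control period).
- get_image(name): name is "scene" or "top"; returns a dict with "color" (400x640x3 uint8, blue, green, red), "intrinsics" (3x3 intrinsics, pixels), "world_from_camera" (4x4, takes a point from camera to world coordinates). Camera axes: x right, y up, looking along -z (the intrinsics and any distortion apply to the point x, -y, -z); pixel columns grow to the right and rows downward; lengths in m; the calibration is good to about 2 mm. A picture is of the moment at which its call begins. There is no depth.
- job_done(): hands the job in; it is judged then, once.
The state is a dict: "clock": time; "qpos": joint angles; "dq": joint speeds; "effort": joint torques, N m; "position": TCP position; "eef_rot": TCP orientation; "force": force on the tool from outside, world axes, zero at the start; "ft_torque": the same for the moment, N m; "opening": finger opening in m; "grasp_force": force on a finger pad.
Only numpy, scipy, OpenCV 4.12 (cv2) and the standard library are available. Lean on these libraries where they do the work, as an engineer would, in place of code of your own. Each camera call takes 0.05 s, during which the arm holds its last target. There are 200 camera calls.

## Working session

There is one attempt and no reset: what is moved stays moved. The work goes in short steps, Python scripts to look and compute and a tool call to move; the robot and the scene stay as the last step left them, time stands still between calls to the robot, and variables do not carry over. Pictures are saved under pics/ and viewed, at most 10 in all, crops included, and the job is handed in when it is done.

Besides the shell and the picture viewer there is one more tool, called after "Call:" by a JSON object that holds its "name" and its "arguments". arm_command: Moves the arm, as the interface text tells. Its arguments: {"type":"object","properties":{"series":{"type":"array"},"hand":{"type":"number"}},"required":["series"]}

```bash
mkdir -p pics; cat > h.py <<'E'
from station import *
import numpy as np, cv2
def load(n):
    im=get_image(n); np.savez(f'/tmp/{n}.npz',**{k:np.array(im[k]) for k in('color','intrinsics','world_from_camera')}); return im
def cached(n): return np.load(f'/tmp/{n}.npz')
def px2w(im,u,v,z):
    K=im['intrinsics'];T=im['world_from_camera']
    d=np.linalg.inv(K)@[u,v,1]; d=T[:3,:3]@np.array([d[0],-d[1],-d[2]]); o=T[:3,3]
    return o+d*(z-o[2])/d[2]
def w2px(im,p):
    K=im['intrinsics'];T=im['world_from_camera']
    c=T[:3,:3].T@(np.array(p)-T[:3,3]); q=K@[c[0],-c[1],-c[2]]; return q[:2]/q[2]
E
python3 - <<'E'
from h import *
for n in('top','scene'):
    im=load(n); cv2.imwrite(f'pics/{n}1.png',im['color']); print(n,im['world_from_camera'],im['intrinsics'],[k for k in im])
s=sense();print(s)
E
```

```text
top [[ 1.95826754e-02  9.86761478e-01 -1.60991627e-01  3.62782028e-01]
 [-9.99807645e-01  1.91512562e-02 -4.23119284e-03 -9.25443436e-02]
 [-1.09198620e-03  1.61043518e-01  9.86946702e-01  1.33719257e+00]
 [ 0.00000000e+00  0.00000000e+00  0.00000000e+00  1.00000000e+00]] [[478.47568464   0.         320.31891446]
 [  0.         478.47568464 198.84340184]
 [  0.           0.           1.        ]] ['color', 'intrinsics', 'world_from_camera']
scene [[-0.2046443  -0.64371914  0.7373916   1.32515845]
 [ 0.97882185 -0.13047177  0.15774948  0.08901658]
 [-0.00533757  0.75405755  0.65678667  0.79123102]
 [ 0.          0.          0.          1.        ]] [[410.53506251   0.         322.29112594]
 [  0.         410.53506251 197.20389818]
 [  0.           0.           1.        ]] ['color', 'intrinsics', 'world_from_camera']
{'clock': 0.1, 'qpos': array([ 1.10000010e+00,  5.32967805e-02,  1.61418219e+00,  1.03581556e-05,
        1.47600815e+00, -1.18978272e-01]), 'dq': array([ 0.00061687, -0.00259746, -0.00349972, -0.00177697, -0.00081815,
        0.00142194]), 'effort': array([ 7.12522287e-04, -3.94908249e+01, -3.71362817e+01, -6.18524496e-05,
        3.97901560e-03, -1.31276033e-05]), 'position': array([0.21512067, 0.58624797, 0.25516701]), 'eef_rot': array([ 1.75003571e-01,  9.84567343e-01, -9.04845546e-04, -2.80228492e-04]), 'force': array([-1.51149992, -0.98290606,  0.42896173]), 'ft_torque': array([0.01693759, 0.02850604, 0.00233822]), 'grasp_force': 0.0, 'opening': 0.08509277013971674}
```

View pics/top1.png

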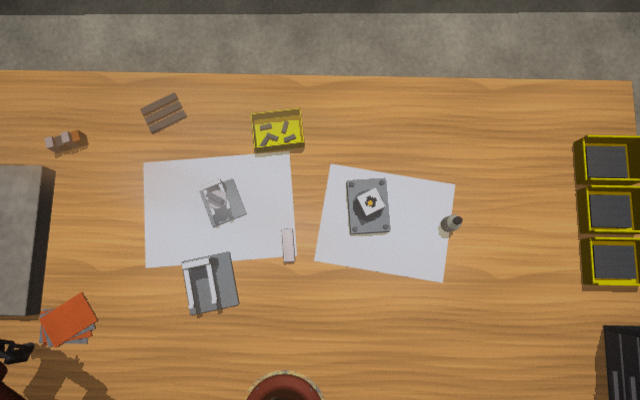

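View pics/scene1.png

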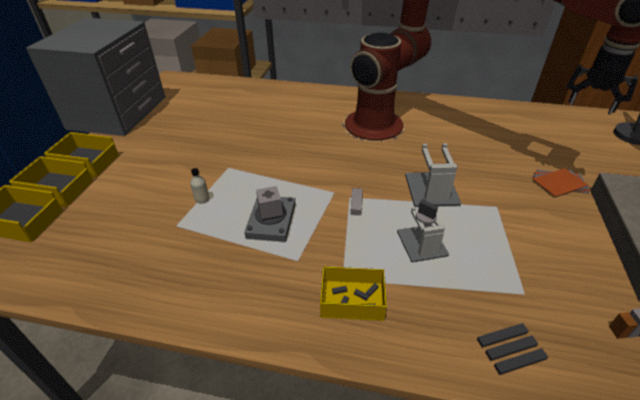

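The top view shows the hanger and key near (217,195), the spindle near (371,202), the parallel at (288,245) and the oil at (451,224). The larger, empty hanger at (208,283) is a decoy. I'll enlarge the key and spindle next.

```bash
python3 - <<'E'
from h import *
im=cached('top')['color']; s=cached('scene')['color']
f=lambda a,u,v,w,h,k:cv2.resize(a[v:v+h,u:u+w],None,fx=k,fy=k,interpolation=cv2.INTER_CUBIC)
a=f(im,192,170,60,60,6.6666);b=f(im,341,172,60,60,6.6666)
cv2.imwrite('pics/c1.png',np.hstack([a,b]))
a=f(s,395,190,60,80,6.6666);b=f(s,240,172,60,80,6.6666)
cv2.imwrite('pics/c2.png',np.hstack([a,b]))
E
```

```text
(no output)
```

View pics/c1.png

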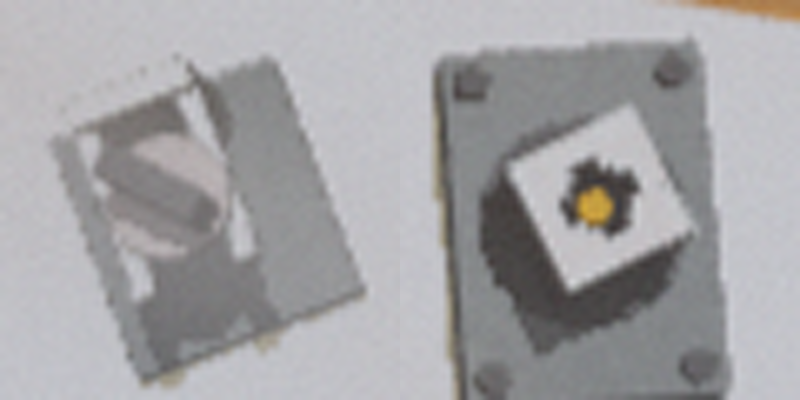

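View pics/c2.png

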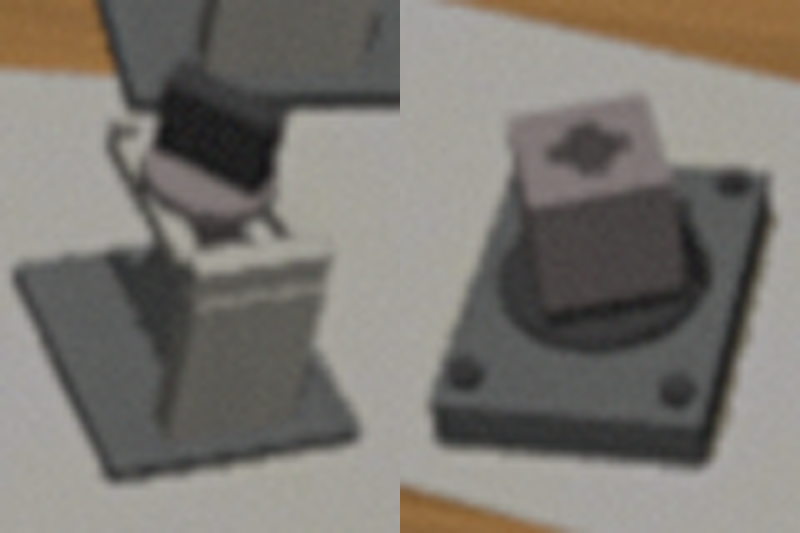

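The left crop shows the flange circle at about x 105-230, y 130-258, with the block's top running from (105,165) to (210,215). The spindle's top corners are (506,162), (630,104), (694,232) and (570,294). The scene crop shows the spindle corners at (508,120), (642,92), (672,184) and (527,208), and the block's top face near (227,90).

```bash
python3 - <<'E'
from h import *
t=cached('top');s=cached('scene');k=20/3
def P(im,pts,u0,v0,z,off=0): return np.array([px2w(im,u0+(x-off+.5)/k-.5,v0+(y+.5)/k-.5,z) for x,y in pts])
def sq(c):
    e=[np.degrees(np.arctan2(*(c[(i+1)%4]-c[i])[1::-1])) for i in range(4)]
    print(c.mean(0),[np.linalg.norm(c[(i+1)%4]-c[i]).round(4) for i in range(4)],np.mod(e,90).round(1))
sq(P(t,[(506,162),(630,104),(694,232),(570,294)],341,172,.098,400))
sq(P(s,[(508,120),(642,92),(672,184),(527,208)],240,172,.098,400))
print('slot',P(t,[(600,199)],341,172,.098,400),P(s,[(588,148)],240,172,.098,400))
print('flange',P(t,[(168,194)],192,170,.098))
a=P(t,[(105,165),(210,215)],192,170,.134);print('block top',a, np.degrees(np.arctan2(*(a[1]-a[0])[1::-1])))
print('scene blocktop',P(s,[(227,90)],395,190,.134))
b=P(s,[(160,148),(270,190)],395,190,.098);print('scene lower edge',b,np.degrees(np.arctan2(*(b[1]-b[0])[1::-1])),np.linalg.norm(b[1]-b[0]))
b=P(s,[(165,88),(283,118)],395,190,.134);print('scene upper edge',b,np.degrees(np.arctan2(*(b[1]-b[0])[1::-1])),np.linalg.norm(b[1]-b[0]))
# hanger foot corners at z~0
print('parallel',px2w(t,288,245,.02),'bin',px2w(t,278,130,.05))
from scipy.spatial.transform import Rotation as R
print(R.from_quat(sense()['eef_rot']).as_matrix().round(3))
# block segmentation
c=cv2.cvtColor(t['color'],cv2.COLOR_BGR2GRAY)[184:212,204:232];print(c)
E
```

```text
[ 0.56112321 -0.21908202  0.098     ] [np.float64(0.0545), np.float64(0.0565), np.float64(0.0548), np.float64(0.0578)] [26.4 26.4 27.7 26.1]
[ 0.56294996 -0.2189762   0.098     ] [np.float64(0.0542), np.float64(0.058), np.float64(0.0558), np.float64(0.0539)] [30.2 28.1 25.8 26.4]
slot [[ 0.56062083 -0.21908846  0.098     ]] [[ 0.56171344 -0.21911677  0.098     ]]
flange [[0.560094   0.18451933 0.098     ]]
block top [[0.56513477 0.20120508 0.134     ]
 [0.54655416 0.1599881  0.134     ]] -114.26584793466378
scene blocktop [[0.55765596 0.18494947 0.134     ]]
scene lower edge [[0.55323296 0.16640455 0.098     ]
 [0.5679393  0.20623836 0.098     ]] 69.73624706699725 0.042461856112458986
scene upper edge [[0.56098086 0.1631452  0.134     ]
 [0.56885749 0.20458608 0.134     ]] 79.23820992064171 0.042182797476426136
parallel [ 0.44751063 -0.00067232  0.02      ] bin [0.76514434 0.03490205 0.05      ]
[[-0.939  0.345 -0.001]
 [ 0.345  0.939 -0.002]
 [ 0.    -0.002 -1.   ]]
[[188 190 188 189 192 192 189 190 194 191 181 147 138 130 142 178 174 185
  130 106 108 124 135 137 140 138 137 138]
 
[... 2458 characters left out ...]
184 144 148 144 146 167 159 172 173 175 173 168 166 160 134 139 136 135
  130 123 124 129 148 191 192 184 142 141]
 [182 141 143 149 145 144 176 159 157 168 177 176 181 175 167 165 135 129
  121 126 127 128 145 193 192 182 152 145]
 [190 170 151 147 144 151 179 178 173 156 143 147 155 152 145 141 125 124
  124 129 126 126 134 168 168 151 129 139]
 [192 184 153 145 146 151 169 190 188 174 137 123 130 128 128 125 124 128
  124 127 126 124 126 136 130 121 127 143]
 [191 192 174 145 142 142 146 190 189 184 145 123 121 125 123 120 128 125
  123 123 129 126 127 126 124 125 128 149]
 [191 190 184 151 144 142 142 170 192 187 170 122 123 121 125 123 122 122
  124 124 124 126 125 126 122 126 128 136]]
```

```bash
python3 - <<'E'
from h import *
t=cached('top')
for e in ([(7.5,8),(19,15)],[(5,13),(16,19)]):
    a=np.array([px2w(t,204+x,184+y,.134) for x,y in e]); d=a[1]-a[0]; print(a.mean(0),np.degrees(np.arctan2(d[1],d[0])))
# model check: projected outlines for centre/yaw
img=cv2.resize(t['color'][170:230,192:252],None,fx=10,fy=10,interpolation=cv2.INTER_CUBIC)
c=np.array([.5595,.1845]);y=np.radians(62)
R=np.array([[np.cos(y),-np.sin(y)],[np.sin(y),np.cos(y)]])
def draw(pts,z,col):
    q=np.array([(w2px(t,[*p,z])-[192,170]+.5)*10-.5 for p in pts]); cv2.polylines(img,[q.round().astype(int)],True,col,1)
draw([c+R@np.array(p) for p in[(.022,.007),(-.022,.007),(-.022,-.007),(.022,-.007)]],.134,(0,0,255))
draw([c+.025*np.array([np.cos(a),np.sin(a)]) for a in np.linspace(0,6.28,40)],.098,(0,255,0))
cv2.imwrite('pics/m1.png',img)
E
```

```text
[0.56259719 0.17572347 0.134     ] -120.03269168073898
[0.55083977 0.18209497 0.134     ] -117.32820801548631
```

View pics/m1.png

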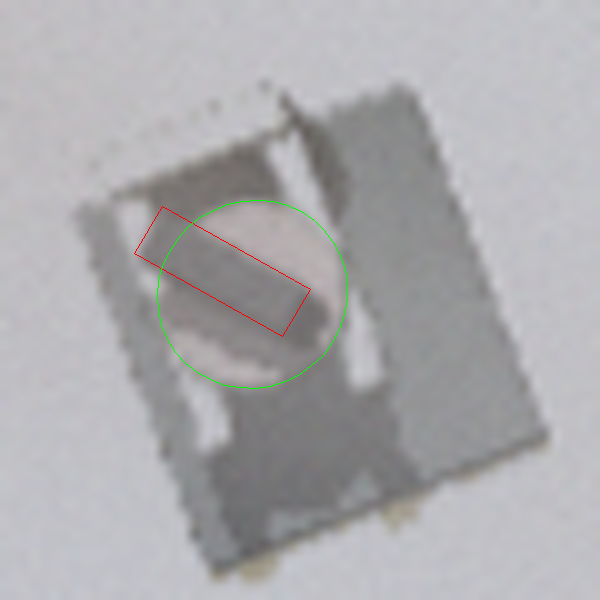

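Call:
{"name": "arm_command", "arguments": {"series": [4, -5, 0, -10, 8, -10, 0, -20, 12, -14, 0, -30, 16, -18, 0, -40, 20, -22, 0, -50, 24, -26, 0, -60, 28, -30, 0, -70, 31, -34, 0, -80, 33, -38, 0, -90, 34.4, -40.2, 0, -98, 34.4, -40.2, 0, -98, 34.4, -40.2, 0, -98], "hand": 1}}

```text
clock: 1.6
position: [0.5589, 0.1852, 0.2559]
eef_rot: [0.857, 0.515, -0.0, -0.0]
force: [-0.5, -1.4, -0.1]
opening: 0.0851
grasp_force: 0.0
```

The projected model (centre (0.5595,0.1845), yaw 62°) overlays the flange circle and block top to within about 1 mm. I'll descend and grip.

Call:
{"name": "arm_command", "arguments": {"series": [0, 0, -3, 0, 0, 0, -6, 0, 0, 0, -9, 0, 0.05, -0.05, -11, 0, 0.05, -0.05, -12, 0, 0.05, -0.05, -12.9, 0, 0.05, -0.05, -12.9, 0]}}

```text
clock: 2.48
position: [0.5598, 0.1843, 0.1273]
eef_rot: [0.858, 0.514, -0.0, -0.0]
force: [-0.8, 0.2, 0.2]
opening: 0.0853
grasp_force: 0.0
```

Call:
{"name": "arm_command", "arguments": {"series": [0, 0, 0, 0, 0, 0, 0, 0, 0, 0, 0, 0, 0, 0, 0, 0, 0, 0, 0, 0, 0, 0, 0, 0, 0, 0, 0, 0, 0, 0, 0, 0], "hand": 0}}

```text
clock: 3.48
position: [0.5601, 0.1843, 0.1277]
eef_rot: [0.858, 0.514, 0.0, 0.0]
force: [-0.4, -0.2, 3.4]
opening: 0.0129
grasp_force: 58.8
```

Call:
{"name": "arm_command", "arguments": {"series": [0, 0, 0.8, 0, 0, 0, 2.5, 0, 0, 0, 5, 0, 0, 0, 7, 0, 0, 0, 9, 0, 0, 0, 9, 0]}}

```text
clock: 4.22
position: [0.5611, 0.1845, 0.2201]
eef_rot: [0.858, 0.514, 0.002, 0.001]
force: [-0.6, 1.0, -3.0]
opening: 0.0131
grasp_force: 58.4
```

Call:
{"name": "arm_command", "arguments": {"series": [0, -2, 0, 0, 0, -6, 0, -5, 0, -10, 0, -10, 0, -15, 0, -15, 0, -20, 0, -20, 0, -25, 0, -25, 0, -30, 0, -30, 0.1, -35, 0, -35.3, 0.1, -39, 0, -35.3, 0.1, -40.3, 0, -35.3, 0.1, -40.3, 0, -35.3, 0.1, -40.3, 0, -35.3]}}

```text
clock: 5.72
position: [0.5606, -0.2177, 0.2167]
eef_rot: [0.973, 0.23, -0.0, -0.001]
force: [-0.5, -0.3, -1.9]
opening: 0.013
grasp_force: 58.7
```

```bash
python3 - <<'E'
from h import *
im=load('scene'); t=load('top')
f=lambda a,u,v,w,h,k:cv2.resize(a[v:v+h,u:u+w],None,fx=k,fy=k,interpolation=cv2.INTER_CUBIC)
print(w2px(im,[.561,-.219,.12]))
cv2.imwrite('pics/c3.png',f(im['color'],220,130,100,95,6))
s=sense();print(s['position'],s['eef_rot'],s['force'],s['ft_torque'],s['opening'],s['grasp_force'])
E
```

```text
[267.10886714 187.08835252]
[ 0.56083936 -0.21759369  0.21710144] [ 9.73116092e-01  2.30314989e-01 -1.26935527e-04 -2.46927802e-04] [ 0.17437095 -0.53329755 -2.247859  ] [-0.04221383  0.01969721 -0.00085515] 0.013278863562076823 58.65521728992462
```

View pics/c3.png

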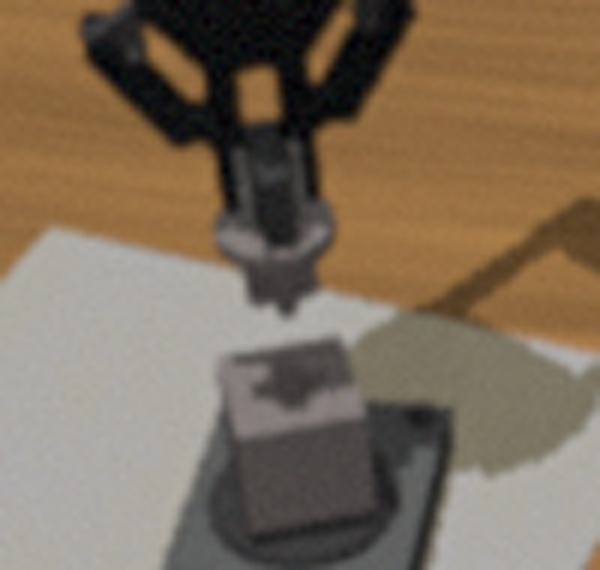

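The key hangs upright above the socket. In this crop the flange spans (216,232) to (333,228), the front lug tip is at (287,315), and the socket cross is centred near (293,380).

```bash
python3 - <<'E'
from h import *
im=cached('scene')
W=lambda x,y,z:px2w(im,220+(x+.5)/6-.5,130+(y+.5)/6-.5,z)
print('flange L,R',W(216,232,.183),W(333,229,.183))
print('socket top',np.mean([W(*p,.098) for p in[(220,358),(341,338),(367,415),(238,440)]],0))
# model overlay
img=cv2.imread('pics/c3.png')
def q(p): return ((w2px(im,p)-[220,130]+.5)*6-.5).round().astype(int)
y=np.radians(26.6);R=np.array([[np.cos(y),-np.sin(y)],[np.sin(y),np.cos(y)]])
def ring(c,r,z,col): cv2.polylines(img,[np.array([q([c[0]+r*np.cos(a),c[1]+r*np.sin(a),z]) for a in np.linspace(0,6.3,40)])],True,col,1)
def poly(c,P,z,col): cv2.polylines(img,[np.array([q([*(np.array(c)+R@np.array(p)),z]) for p in P])],True,col,1)
a,b,d=.0045,.015,.0045
X=lambda a,b:[(b,-a),(b,a),(a,a),(a,b),(-a,b),(-a,a),(-b,a),(-b,-a),(-a,-a),(-a,-b),(a,-b),(a,-a)]
k=(.5608,-.2176); s=(.5618,-.219)
ring(k,.025,.1873,(0,255,0));ring(k,.025,.1793,(0,255,0));poly(k,X(.0045,.015),.1453,(0,255,0))
poly(s,[(.028,.028),(-.028,.028),(-.028,-.028),(.028,-.028)],.098,(0,0,255));poly(s,X(.0057,.0162),.098,(0,0,255))
cv2.imwrite('pics/m2.png',img)
E
```

```text
flange L,R [ 0.5687886  -0.23995446  0.183     ] [ 0.55734152 -0.19350967  0.183     ]
socket top [ 0.56264858 -0.21770937  0.098     ]
```

View pics/m2.png

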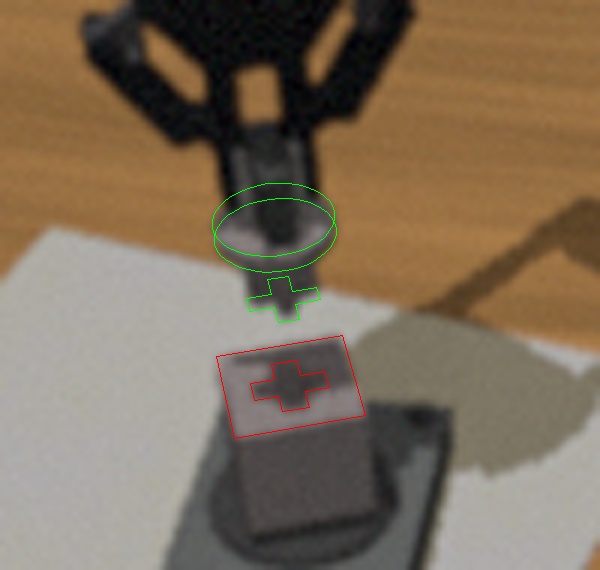

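The overlay agrees to within about 2 mm. I'll shift toward the socket centre and descend until something touches.

Call:
{"name": "arm_command", "arguments": {"series": [0.1, -0.1, -2, 0, 0.1, -0.1, -3.5, 0, 0.1, -0.1, -4.2, 0, 0.1, -0.1, -4.6, 0, 0.1, -0.1, -4.9, 0, 0.1, -0.1, -5.1, 0, 0.1, -0.1, -5.1, 0]}}

```text
clock: 6.7
position: [0.562, -0.2199, 0.1665]
eef_rot: [0.973, 0.23, 0.0, 0.0]
force: [-0.4, -0.3, -3.0]
opening: 0.0133
grasp_force: 58.8
```

```bash
python3 - <<'E'
from h import *
im=load('scene')
f=lambda a,u,v,w,h,k:cv2.resize(a[v:v+h,u:u+w],None,fx=k,fy=k,interpolation=cv2.INTER_CUBIC)
cv2.imwrite('pics/c4.png',f(im['color'],230,150,75,75,8))
s=sense();print(s['position'],s['force'],s['ft_torque'],s['opening'])
E
```

```text
[ 0.56199773 -0.21988723  0.16663005] [-0.26993621 -0.42872099 -1.99491919] [ 0.02258426 -0.00158479  0.01072584] 0.013248013812085358
```

View pics/c4.png

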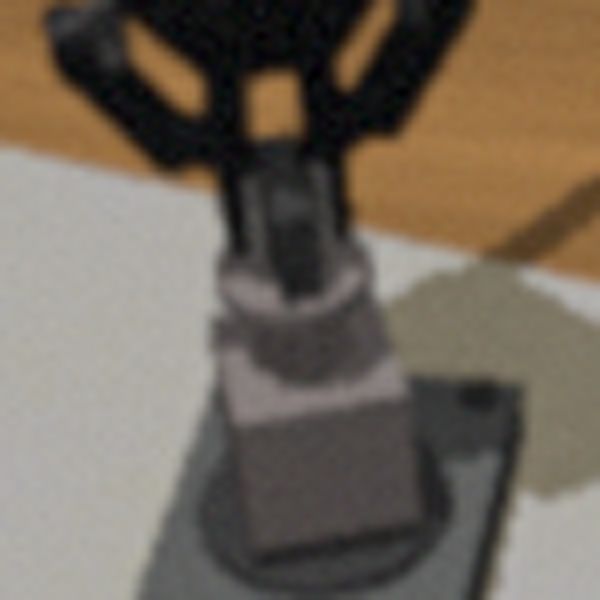

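The key's shank sits over the socket, with the flange at (222-372, 285), and there is no contact force yet. I'll continue in small steps.

Call:
{"name": "arm_command", "arguments": {"series": [0, 0.05, -0.1, 0, 0, 0.05, -0.2, 0, 0, 0.05, -0.3, 0, 0, 0.05, -0.4, 0, 0, 0.05, -0.4, 0]}}

```text
clock: 7.38
position: [0.5618, -0.2192, 0.1621]
eef_rot: [0.973, 0.23, -0.0, -0.0]
force: [0.8, 0.6, -2.3]
opening: 0.0133
grasp_force: 58.8
```

Call:
{"name": "arm_command", "arguments": {"series": [0, 0, -0.25, 0, 0, 0, -0.5, 0, 0, 0, -0.75, 0, 0, 0, -1.0, 0, 0, 0, -1.2, 0, 0, 0, -1.2, 0]}}

```text
clock: 8.12
position: [0.5617, -0.2192, 0.15]
eef_rot: [0.973, 0.23, -0.0, -0.0]
force: [-0.8, 0.3, -2.7]
opening: 0.0135
grasp_force: 58.8
```

It's in the socket with no side force. Now I'll press it down against the ejector.

Call:
{"name": "arm_command", "arguments": {"series": [0, 0, -0.2, 0, 0, 0, -0.4, 0, 0, 0, -0.6, 0, 0, 0, -0.8, 0, 0, 0, -1.0, 0, 0, 0, -1.0, 0, 0, 0, -1.0, 0]}}

```text
clock: 9.0
position: [0.5622, -0.2194, 0.1419]
eef_rot: [0.973, 0.23, 0.0, 0.0]
force: [-2.3, 0.9, 6.7]
opening: 0.0132
grasp_force: 59.9
```

Call:
{"name": "arm_command", "arguments": {"series": [0, 0, -0.1, 0, 0, 0, -0.2, 0, 0, 0, -0.3, 0, 0, 0, -0.4, 0, 0, 0, -0.5, 0, 0, 0, -0.5, 0, 0, 0, -0.5, 0]}}

```text
clock: 9.88
position: [0.5623, -0.2194, 0.1373]
eef_rot: [0.973, 0.23, 0.0, 0.0]
force: [-4.4, 2.3, 7.2]
opening: 0.0129
grasp_force: 60.2
```

Call:
{"name": "arm_command", "arguments": {"series": [-0.05, 0.03, -0.1, 0, -0.08, 0.04, -0.2, 0, -0.08, 0.04, -0.3, 0, -0.08, 0.04, -0.4, 0, -0.08, 0.04, -0.4, 0, -0.08, 0.04, -0.4, 0]}}

```text
clock: 10.62
position: [0.5621, -0.2194, 0.1357]
eef_rot: [0.973, 0.23, 0.001, 0.001]
force: [-6.8, 2.8, 15.9]
opening: 0.0127
grasp_force: 61.4
```

Call:
{"name": "arm_command", "arguments": {"series": [-0.05, 0.03, -0.1, 0, -0.1, 0.05, -0.2, 0, -0.1, 0.05, -0.3, 0, -0.1, 0.05, -0.3, 0, -0.1, 0.05, -0.3, 0]}}

```text
clock: 11.25
position: [0.5621, -0.2194, 0.1356]
eef_rot: [0.973, 0.23, 0.002, 0.002]
force: [-10.2, 5.1, 25.8]
opening: 0.0128
grasp_force: 63.0
```

```bash
python3 - <<'E'
from h import *
im=load('scene')
f=lambda a,u,v,w,h,k:cv2.resize(a[v:v+h,u:u+w],None,fx=k,fy=k,interpolation=cv2.INTER_CUBIC)
cv2.imwrite('pics/c5.png',f(im['color'],240,165,60,60,10))
s=sense();print(s['position'],s['force'],s['ft_torque'],s['opening'])
E
```

```text
[ 0.56208744 -0.21941288  0.13561026] [-10.35719348   5.11245946  27.22868379] [ 1.05950414  1.88162356 -0.00905101] 0.013606895694643175
```

View pics/c5.png

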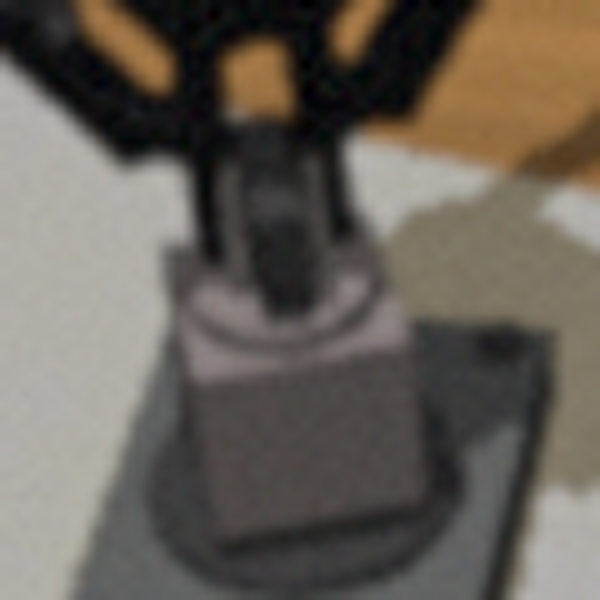

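The flange sits on the spindle's top (rim at (190-375, 345), no gap). Force rose from 16 to 26 N with z unchanged, so it has bottomed out. I'll relieve the radial side force a little and check that it holds steady.

Call:
{"name": "arm_command", "arguments": {"series": [-0.1, 0.04, 0, 0, -0.2, 0.08, 0, 0, -0.2, 0.08, 0, 0, -0.2, 0.08, 0, 0, -0.2, 0.08, 0, 0, -0.2, 0.08, 0, 0]}}

```text
clock: 12.05
position: [0.5619, -0.2193, 0.1357]
eef_rot: [0.973, 0.23, 0.004, 0.003]
force: [-2.1, 2.5, 20.8]
opening: 0.0131
grasp_force: 62.1
```

Call:
{"name": "arm_command", "arguments": {"series": [0.1, -0.04, 0, 0, 0.25, -0.1, 0, 0, 0.25, -0.1, 0, 0, 0.25, -0.1, 0, 0, 0.25, -0.1, 0, 0, 0.25, -0.1, 0, 0]}}

```text
clock: 12.8
position: [0.5622, -0.2195, 0.1356]
eef_rot: [0.973, 0.23, 0.001, 0.001]
force: [-12.4, 5.7, 27.7]
opening: 0.0133
grasp_force: 63.0
```

The pose is steady and upright, the flange is flush, and it's pressing at 28 N, well above the 11 N spring. I'll hand it in.

```bash
python3 -c "
from station import *
s=sense();print(s['position'],s['force']);print(job_done())"
```

```text
[ 0.56224618 -0.21948088  0.13559224] [-12.40860588   5.73965981  27.66199921]
the job is handed in; nothing more can be done
None
```

I handed the job in at about 12.8 s: the key is fully home in the socket with its flange flush on the spindle, gripped and held down at about 28 N, and the parallel block and oil bottle were not touched.

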